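# Pin the cupboard door shut

### The arm

A 7-joint arm with a two-finger parallel gripper is mounted at the origin on the work surface. World frame = base frame: x ahead of the robot, y to its left, z up, the work surface at z = 0. Lengths are in m, angles in degrees, forces in N, time in s.
With the tool pointing down it reaches from about 0.4 to 0.925 m from the base axis. Payload 4.1 kg.
Tool frame: the origin (TCP) lies at the very end of the fingers, on their centre line; the grasp point (between the pads) lies 19 mm behind it (arm.tcp_to_grasp is the distance from the TCP to the grasp point, in m); z points along the fingers, y is the line along which they close (so a half turn about z gives the same grasp; the last joint's range is limited). The gripper opens to 85 mm and grips with 20 to 120 N. Pads are 22 mm wide; open, the fingers measure 114 mm over their backs; the gripper's body (76 mm by 85 mm) begins 54 mm behind the grasp point. The pads swing forward as they close: fully open they stand 13 mm farther back than shut.
Start: joints at [57.468, 22.827, 2.584, 88.041, -1.071, 69.15, -2.905], TCP at [0.294, -0.58, 0.231] pointing down, gripper open.
Joint ranges: [-161.44, 161.44], [-28.35, 127.94], [-78.24, 83.42], [0, 140.83], [-78.03, 258.03], [13.02, 114.36], [-168.23, 168.23]. Speed limits (degrees/s): [147.25, 147.25, 180, 180, 180, 180, 180].

### API

Orientations are given as a 3x3 rotation matrix whose columns are the frame's x, y, z axes.
In Python, from plant import arm gives the robot as it stands. The module is installed in compiled form; this text tells all that it offers. Calls block until the motion is done:
- arm.move_pose(position, orientation): joint-space move of the TCP to a pose.
- arm.move_linear(position, rot=None, v=0.15, max_force=None): straight line of the TCP; rot=None keeps the orientation; v is the mean speed in m/s. With max_force (N) it stops when the force on the tool has changed by that much, and returns True; else False.
- arm.movej(angles): joint-space move.
- arm.move_gripper(opening, strength=None): finger opening in m; strength is the grip in N (None keeps the last); returns when the fingers have stopped.
- arm.hold(seconds).
- arm.ik(position, orientation): joint angles nearest the present ones, or None.
- arm.get_obs(): the state.
- arm.get_image(name): name is "scene" or "top" or "wrist"; returns a dict with "img" (420x560x3 uint8, red, green, blue), "camera_matrix" (3x3 intrinsics, pixels), "R" (3x3) and "t" (3): a world point X has camera coordinates R X + t. Camera axes: x right, y down, z forward; pixel columns grow to the right and rows downward; lengths in m; the calibration is good to about 2 mm. A picture is of the moment at which its call begins. There is no depth.
A pose or a line that the arm cannot do raises arm.PlanningError and nothing moves.
- arm.sign_off(): hands the job in; it is judged then, once.
Trained networks look in a picture, given as the dict that the camera call returned (one of the last four; its "shot" number tells which), for a name from the list of things; names that differ only in an ending like _2 or _b are one class to them, and where a whole thing is asked for, a point or a joint stands for the part that bears it (a point fixed in the world has none). Each returns a list of dicts, best first, with "confidence" (0 to 1); they miss things now and then, are a little off and sometimes report something else, mostly with a low value. They report only what shows in the picture. A call takes as long as a camera call. They do not tell look-alikes from the thing itself.
- arm.trace(label, picture): "region" (420x560 bool, what is visible of it) and "bbox" ([left, top, width, height] in pixels, round what is visible of it).
- arm.place_of(label, picture): "centre" ([row, column] in pixels: a listed point, or the origin of a listed thing).
The state is a dict: "time_s": time; "joint_positions": joint angles; "joint_vel": joint speeds; "joint_torque": joint torques, N m; "tcp_pos": TCP position; "eef_rot": TCP orientation; "force": force on the tool from outside, world axes, zero at the start; "ft_torque": the same for the moment, N m; "finger_gap": finger opening in m; "gripper_force": force on a finger pad.
Only numpy, scipy, OpenCV 4.12 (cv2) and the standard library are available. Lean on these libraries where they do the work, as an engineer would, in place of code of your own. Each camera call takes 0.05 s, during which the arm holds its last target. There are 200 camera calls.

### The job

The magnet catch of the small cupboard door no longer holds, so the door has come ajar. Push the door fully shut, then take the locking pin (the one with the plain cylindrical head) from the wooden rest and put it down through the eye of the door's steel tongue and on into the hole in the shelf top beneath, all the way until its head sits on the tongue, and let go. Leave the bottle stopper and all the other things where they are.

Things in the scene. Friction and masses are not known exactly. Their poses are not given: they have to be found in the camera images.
- shelf: Fixed low shelf, green painted front, wooden top at z = 160; 800 long (its y), 216 deep. Origin: on the worktop under the front edge of the wooden top, at the middle of the door; x points into the shelf, away from the robot, y left, z up. The painted front and the shut door's face lie at x = -16 of this frame; the door spans y = -75 to 75. Turned a little from the world axes.
- door (a joint): Opening angle of the door about its upright hinge at the left (+y) end, rad; 0 = fully shut, grows as it swings out toward the robot. Door 150 wide, 148 high, light friction: it stays where it is left.
- door_hinge (a point): Point on the door's hinge line (upright), at the height of the shelf top. Lies at x = -16, y = +75 of the shelf's frame.
- door_handle (a point): Middle of the door's horizontal bar handle (steel bar about 10 thick, 60 long, along the door's width), 35 out from the door's face, 32 below the shelf top. Shut, it lies at x = -51, y = -5 of the shelf's frame. Its axes are the door's: x into the door, y along the door toward the hinge, z up.
- door_eye (a point): Centre, on the upper face, of the round eye (14 across) in the door's steel tongue: 4 thick, 36 wide, fixed to the door's top edge near its free end and bent back over the shelf top, its upper face 10 above the shelf top. Moves with the door; when the door is shut the eye is exactly over the bolt hole.
- bolt_hole (a point): Centre of the mouth of the upright round hole (14 across, 30 deep, right through) in the steel plate let into the shelf top, 25 behind the wooden top's front edge; z = 160.
- rest: Fixed dark wooden block 60 x 130 x 44 high on the worktop in front of the shelf, right of the door; two upright through holes 13 across, 32 either side of its middle along its y. One holds the locking pin, the other the bottle stopper, either way round. Origin: centre of the underside.
- pin: Steel locking pin, 78 long, 80 g: a round shaft 10 across and 38 long with a rounded (half-ball) end, then a plain cylindrical head 18 across and 40 high to grip. Origin: tip of the shaft; z runs up the axis to the head. It stands upright in the rest, its head's underside on the block's top.
- pin_tip (a point): Lower end of the pin's shaft (the pin's origin).
- pin_shoulder (a point): Centre of the underside of the pin's head, 38 above the tip.
- stopper: Steel bottle stopper standing in the rest's other hole: same shaft as the pin, but a broad mushroom head 34 across, 28 high above the block. Not to be used. Origin: tip of the shaft.
- bowl_a: Upturned white porcelain tea bowl, 94 across, 56 high, on the shelf top; origin: centre of its underside (rim plane).
- bowl_b: Second upturned tea bowl, the same, in a row with the first along the shelf.
- jar: Squat blue glass jar with aluminium cap, 86 across, 75 high, on the shelf top; origin: centre of the underside.
- tray: Yellow plastic tray 140 x 200 x 22 high, on the left of the shelf top; origin: centre of the underside.
- ladle: Aluminium milk ladle standing on the right of the shelf top: cup 68 across, 50 high, with an upright wire handle to 168 high; origin: centre of the cup's underside.
- mug: White porcelain mug 80 across, 85 high, handle to its +y, on the worktop in front of the shelf, left of the door; origin: centre of the underside.
Things that resemble listed ones, but are neither listed nor needed, are in the scene too. What is shaped like the pin but orange is not meant.

How it is judged (in metres and radians):
On the way, in this order (a step that is already met when the one before it is completed fails the run):
1. the door is fully shut (value of joint door below 0.03 rad), for 0.2 s.
2. the pin is through the eye and in the hole, its head on the tongue (value of joint door below 0.035 rad and horizontal distance between pin_tip and bolt_hole below 0.006 m and z of pin_tip in the frame of bolt_hole below -0.022 m and horizontal distance between pin_shoulder and door_eye below 0.006 m and z of pin_shoulder in the frame of door_eye below 0.004 m and angle between pin's own z axis and vertical below 0.15 rad), for 0.2 s.
At the end, for the whole second after the job is handed in: The door is shut (within 0.035 rad); the pin stands upright (within 0.15 rad) through the eye and into the hole (within 6 mm of both centres, tip at least 22 mm below the shelf top), its head's underside within 4 mm of the tongue's upper face, at rest (all of step 2 and linear speed of pin below 0.02 m/s); the robot touches nothing.
It fails at once if the bottle stopper is moved by more than 30 mm (distance of stopper from where it was at the start of the episode above 0.03 m).
It fails at once if a tea bowl is moved by more than 30 mm (distance of any of bowl_a, bowl_b from where it was at the start of the episode above 0.03 m).
It fails at once if the jar, the tray, the ladle or the mug is moved by more than 30 mm (distance of any of jar, tray, ladle, mug from where it was at the start of the episode above 0.03 m).
It also fails if it takes over 58 s, if anything falls off the work surface, if the arm or the gripper's body presses on something with over 40 N, if the wrist force passes 120 N, or if a joint passes its speed limit or range.

## Working session

There is one attempt and no reset: what is moved stays moved. The work goes in short steps, each a Python script; the robot and the scene stay as the last script left them, time stands still between calls to the robot, and variables do not carry over. Pictures are saved under pics/ and viewed, at most 10 in all, crops included, and the job is handed in when it is done.

```bash
mkdir -p pics
cat > h.py <<'E'
import numpy as np, cv2
from plant import arm
def ray(p,rc):
    K=np.array(p["camera_matrix"]);R=np.array(p["R"]);t=np.array(p["t"])
    d=R.T@np.linalg.solve(K,[rc[1],rc[0],1.]);return -R.T@t,d
def onz(p,rc,z):
    c,d=ray(p,rc);return c+d*(z-c[2])/d[2]
def tri(obs):
    A=np.zeros((3,3));b=np.zeros(3)
    for p,rc in obs:
        c,d=ray(p,rc);d=d/np.linalg.norm(d);M=np.eye(3)-np.outer(d,d);A+=M;b+=M@c
    return np.linalg.solve(A,b)
def proj(p,X):
    q=np.array(p["R"])@X+np.array(p["t"]);q=np.array(p["camera_matrix"])@q;return q[1]/q[2],q[0]/q[2]
def save(p,n): cv2.imwrite("pics/"+n,p["img"][:,:,::-1])
E
python3 - <<'E'
from h import *
np.set_printoptions(precision=4,suppress=True)
s=arm.get_image("scene");t=arm.get_image("top")
save(s,"s.png");save(t,"t.png")
for l in ["door_hinge","door_handle","door_eye","bolt_hole","rest","pin","pin_tip","pin_shoulder","stopper","bowl_a","jar","ladle","mug","shelf","tray"]:
    a=arm.place_of(l,s);b=arm.place_of(l,t)
    print(l,[(np.round(x["centre"]),round(x["confidence"],2)) for x in a[:3]],[(np.round(x["centre"]),round(x["confidence"],2)) for x in b[:3]])
    if a and b: print("   ",tri([(s,a[0]["centre"]),(t,b[0]["centre"])]))
o=arm.get_obs();print(o["time_s"],o["eef_rot"])
E
```

```text
door_hinge [(array([190., 293.]), 0.92)] [(array([198., 266.]), 0.73)]
    [0.5911 0.0441 0.162 ]
door_handle [] [(array([223., 282.]), 0.55)]
door_eye [(array([228., 242.]), 0.8)] []
bolt_hole [(array([243., 279.]), 0.76), (array([318., 170.]), 0.24)] [(array([177., 315.]), 0.71)]
    [ 0.6402 -0.082   0.1591]
rest [(array([339., 157.]), 0.58)] [(array([239., 383.]), 0.85)]
    [ 0.4889 -0.2903  0.0007]
pin [(array([300., 136.]), 0.81), (array([327., 176.]), 0.72), (array([304., 208.]), 0.6)] [(array([233., 373.]), 0.53), (array([230., 342.]), 0.45), (array([267., 388.]), 0.45)]
    [ 0.4841 -0.2605  0.1037]
pin_tip [(array([284., 181.]), 0.72), (array([327., 119.]), 0.69), (array([301., 208.]), 0.66)] [(array([222., 342.]), 0.63), (array([279., 367.]), 0.61), (array([268., 389.]), 0.54)]
    [ 0.5123 -0.182   0.0727]
pin_shoulder [(array([317., 113.]), 0.74), (array([282., 131.]), 0.68), (array([291., 206.]), 0.51)] [(array([268., 395.]), 0.61), (array([228., 347.]), 0.52), (array([276., 370.]), 0.51)]
    [ 0.4097 -0.3103  0.0409]
stopper [(array([351., 231.]), 0.7), (array([348.,
[... 196 characters left out ...]
91), (array([133., 350.]), 0.55)]
    [ 0.7476 -0.0432  0.1449]
jar [(array([208., 364.]), 0.71)] [(array([142., 250.]), 0.7)]
    [0.7321 0.0834 0.1478]
ladle [(array([349., 231.]), 0.57)] [(array([168., 392.]), 0.67), (array([232., 373.]), 0.66)]
    [ 0.6696 -0.2821  0.1388]
mug [(array([177., 304.]), 0.93)] [(array([230., 193.]), 0.74), (array([137., 302.]), 0.69)]
    [0.5135 0.2489 0.0009]
shelf [(array([207., 256.]), 0.5)] [(array([198., 291.]), 0.93)]
    [ 0.5749 -0.0299  0.1732]
tray [(array([152., 391.]), 0.64)] [(array([147., 177.]), 0.77), (array([181., 312.]), 0.35)]
    [0.7181 0.2682 0.1527]
1.6 [[ 0.8921  0.4519  0.    ]
 [ 0.4519 -0.8921 -0.0001]
 [-0.      0.0001 -1.    ]]
```

View pics/s.png

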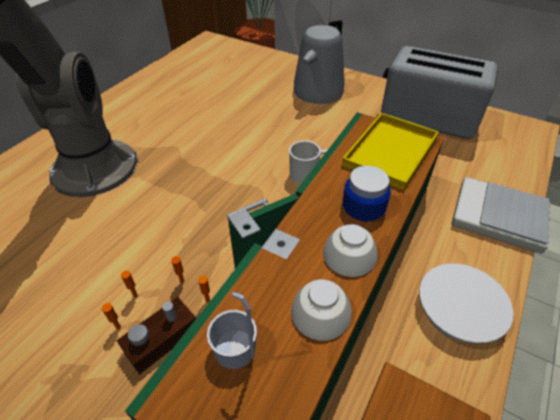

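View pics/t.png

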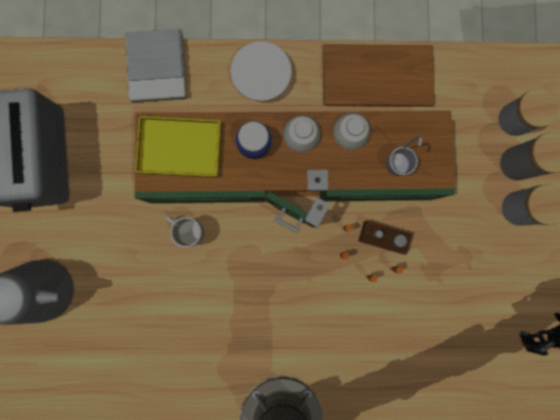

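The scene view shows the rest with the pin at about (170,312) and the mushroom stopper at (138,335). Orange lookalikes stand around it. The door is ajar, with its eye at (245,226) and the bolt hole at (281,243). In the top view the eye is at (320,208), the hole at (318,180), the pin at (379,234) and the stopper at (401,240), given as (col,row).

Run:
```python
from h import *
np.set_printoptions(precision=4,suppress=True)
s=arm.get_image("scene");t=arm.get_image("top")
hs=cv2.cvtColor(t["img"],cv2.COLOR_RGB2HSV)
m=(hs[...,0]>50)&(hs[...,0]<90)&(hs[...,1]>90)
cols=[c for c in list(range(150,255,4))+list(range(335,445,4))]
for name,z,f in(("upper",.16,np.min),("lower",0.0,np.max)):
    P=np.array([onz(t,(f(np.where(m[170:215,c])[0])+170,c),z) for c in cols if m[170:215,c].any()])
    k=np.polyfit(P[:,1],P[:,0],1);print(name,k,"yaw",np.degrees(-np.arctan(k[0])),np.std(P[:,0]-np.polyval(k,P[:,1])))
print("eye",tri([(s,(226,245)),(t,(208,320))]),onz(t,(208,320),.17),onz(s,(226,245),.17))
print("hole",onz(t,(180,318),.16),onz(s,(243,281),.16))
print("pin",tri([(s,(308,168)),(t,(234,379))]),onz(t,(234,379),.084))
print("stopper",onz(t,(240,401),.072))
```

```text
upper [-0.0131  0.6058] yaw 0.7510694376803017 0.0012111797267635928
lower [-0.0175  0.6135] yaw 1.0023596978575615 0.003942921249389292
eye [ 0.5653 -0.0895  0.169 ] [ 0.5662 -0.0887  0.17  ] [ 0.5649 -0.091   0.17  ]
hole [ 0.6371 -0.0853  0.16  ] [ 0.6374 -0.0852  0.16  ]
pin [ 0.5035 -0.2576  0.0766] [ 0.5035 -0.2556  0.084 ]
stopper [ 0.4877 -0.3177  0.072 ]
```

```bash
cat >> h.py <<'E'
def down(yx,yy):
    y=np.array([yx,yy,0.]);y/=np.linalg.norm(y);z=np.array([0,0,-1.]);return np.column_stack([np.cross(y,z),y,z])
E
python3 - <<'E'
from h import *
np.set_printoptions(precision=4,suppress=True)
for sg in(1,-1):
    for p in([.47,-.068,.3],[.60,-.09,.12]): print(sg,arm.ik(p,down(sg,0)))
    print(arm.ik([.5035,-.257,.05],down(sg*.969,-sg*.247)),arm.ik([.637,-.085,.2],down(sg*.969,-sg*.247)))
sg=1 if abs(arm.ik([.5,-.2,.2],down(1,0))[6])<abs(arm.ik([.5,-.2,.2],down(-1,0))[6]) else -1
R=down(sg,0)
arm.move_gripper(0.0)
arm.move_pose([.45,-.068,.30],R)
arm.move_linear([.45,-.068,.12],v=.2)
r=arm.move_linear([.612,-.09,.12],v=.07,max_force=10)
o=arm.get_obs();print(sg,r,o["tcp_pos"],o["force"],o["time_s"])
t=arm.get_image("top");s=arm.get_image("scene");save(s,"s2.png")
E
```

```text
1 [ 29.291    2.6913 -27.0791 104.7076   1.2814  72.8998   1.8607]
1 [ 24.3751  26.1082 -25.9397 100.2967  13.3245  56.6421  -6.6404]
[ 34.3645  26.3825 -14.625  109.0991   9.0318  45.6195   0.5628] [ 20.3644  24.6318 -22.4831  90.7111   9.9973  66.6492 -18.5493]
-1 [-94.8581 -27.9962  75.59   106.5383  27.3307  81.9892 154.7977]
-1 [ -41.6208   47.7675   72.3573  102.0288  -49.1275   68.927  -134.3808]
[   9.2361   26.9748   17.034   109.8006  -10.8757   44.769  -162.0246] [ 47.5002  37.4597 -66.248   89.9825  35.0398  75.8342 142.4648]
1 True [ 0.5598 -0.0829  0.1196] [-3.0726  1.181   3.9328] 6.9667
```

View pics/s2.png

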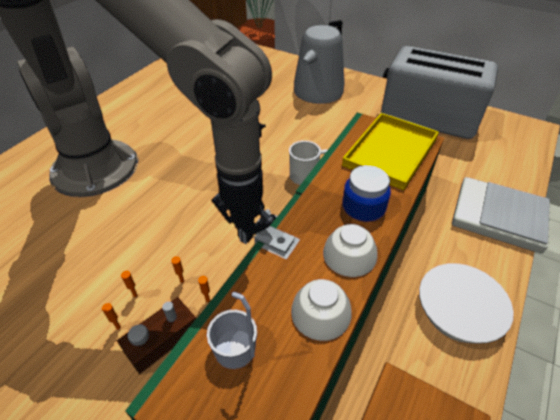

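The tongue now lies over the plate, with its eye at about (281,241), so the door is nearly or fully shut. I'll push a little further to make sure.

Run:
```python
from h import *
np.set_printoptions(precision=4,suppress=True)
r=arm.move_linear([.61,-.088,.12],v=.04,max_force=14)
arm.hold(.3)
o=arm.get_obs();print(r,o["tcp_pos"],o["force"],o["time_s"])
p=arm.get_obs()["tcp_pos"]
arm.move_linear([p[0]-.06,p[1],.12],v=.15)
arm.move_linear([p[0]-.06,p[1],.25],v=.25)
s=arm.get_image("scene")
e=arm.place_of("door_eye",s);print(e and (e[0]["centre"],onz(s,e[0]["centre"],.17)))
R=down(.969,-.247)
arm.move_pose([.4535,-.257,.24],R)
w=arm.get_image("wrist");save(w,"w.png")
for X in([.5035,-.2565,.084],[.4877,-.3177,.072]):print(proj(w,np.array(X)))
im=s["img"][180:300,200:340];cv2.imwrite("pics/s3.png",cv2.resize(im[:,:,::-1],None,fx=5,fy=5,interpolation=cv2.INTER_CUBIC))
print(arm.get_obs()["time_s"])
```

```text
True [ 0.5584 -0.0828  0.1189] [-3.3462  0.2914  2.8248] 7.7417
([241.1, 281.4], array([ 0.6399, -0.088 ,  0.17  ]))
(np.float64(181.10617872992856), np.float64(328.1907985543783))
(np.float64(243.49598504346554), np.float64(323.1694842162525))
9.8583
```

View pics/w.png

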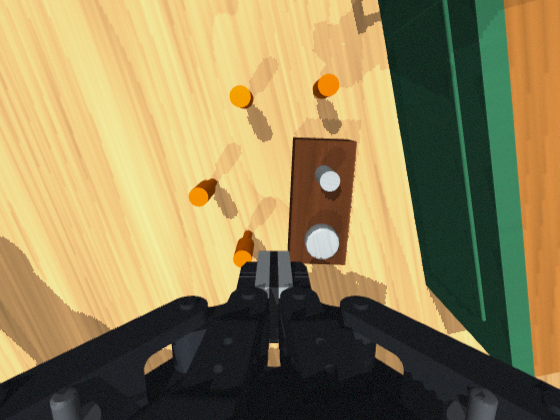

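View pics/s3.png

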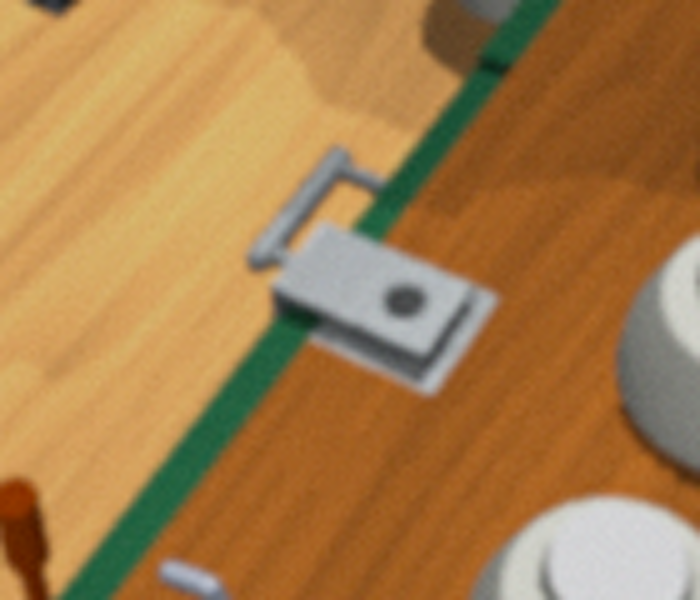

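The wrist view shows the steel pin head at (330,181), within 2 px of my prediction, and the stopper at (322,241). The orange pins are well clear of both. In the scene crop the door is flush with the green front and the eye is dark over the plate, so the door is shut. Next I grasp the pin.

Run:
```python
from h import *
np.set_printoptions(precision=4,suppress=True)
w=arm.get_image("wrist");g=onz(w,(180.5,330),.084);print(g)
R=down(.969,-.247)
arm.move_gripper(.045,40)
arm.move_pose([g[0],g[1],.15],R)
arm.move_linear([g[0],g[1],.051],v=.12,max_force=15)
print(arm.get_obs()["tcp_pos"])
arm.move_gripper(.0,60)
o=arm.get_obs();print(o["finger_gap"],o["gripper_force"],o["force"])
arm.move_linear([g[0],g[1],.26],v=.2)
R2=down(1,0)
arm.move_pose([.615,-.087,.255],R2)
w=arm.get_image("wrist");save(w,"w2.png");o=arm.get_obs();print(o["finger_gap"],o["gripper_force"],o["tcp_pos"],o["time_s"])
print(proj(w,np.array([.638,-.0855,.17])), [(l,arm.place_of(l,w)[:2]) for l in("pin_tip","pin_shoulder","door_eye")])
```

```text
[ 0.5058 -0.2555  0.084 ]
[ 0.5066 -0.2559  0.052 ]
0.01632768621271233 58.40861141681671 [-0.8392 -0.05    5.8033]
0.016636069300847853 58.48452150821686 [ 0.6143 -0.0894  0.2544] 14.3083
(np.float64(211.99748695716576), np.float64(307.8889058837231)) [('pin_tip', [{'centre': [238.0, 135.1], 'confidence': 0.97}, {'centre': [296.8, 100.3], 'confidence': 0.74}]), ('pin_shoulder', [{'centre': [262.8, 274.6], 'confidence': 0.88}, {'centre': [260.0, 189.6], 'confidence': 0.88}]), ('door_eye', [{'centre': [213.4, 306.4], 'confidence': 0.58}, {'centre': [261.4, 274.2], 'confidence': 0.51}])]
```

View pics/w2.png

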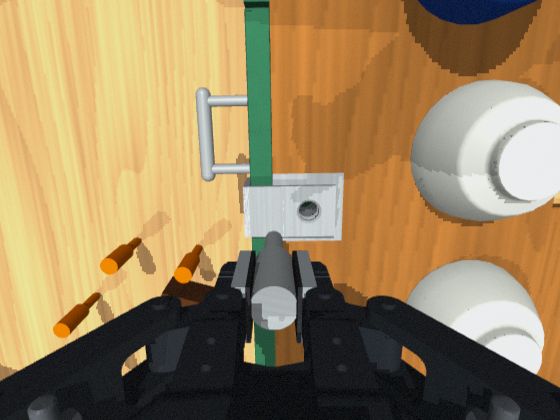

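The pin is held upright with its tip at about (274,234), and the eye is at (309,210) with the hole concentric below it. The door is shut. I'll move the tip just above the eye and look from there.

Run:
```python
from h import *
np.set_printoptions(precision=4,suppress=True)
w=arm.get_image("wrist");o=arm.get_obs();print(o["tcp_pos"],o["eef_rot"][:,2])
e=onz(w,(210,309),.17);tp=o["tcp_pos"];print("eye",e,"proj of ball centre",proj(w,np.array([tp[0],tp[1],tp[2]-.041])))
R2=down(1,0)
cmd=[e[0],e[1]-.010,.228]
arm.move_linear(cmd,R2,v=.1);arm.hold(.4)
o=arm.get_obs();tp=o["tcp_pos"];print(cmd,tp,o["eef_rot"][:,2],o["time_s"])
w=arm.get_image("wrist");s=arm.get_image("scene")
for n,p in(("w",w),("s",s)):
    print(n,"eye",proj(p,e),"tip",proj(p,np.array([tp[0],tp[1],tp[2]-.046])),[(l,[(x["centre"],round(x["confidence"],2)) for x in arm.place_of(l,p)[:2]]) for l in("pin_tip","pin_shoulder","door_eye")])
r,c=map(int,proj(w,e));r0,c0=r-50,c-70
a=cv2.resize(w["img"][r0:r0+110,c0:c0+140],None,fx=5,fy=5,interpolation=cv2.INTER_CUBIC);print("w crop",r0,c0)
cv2.imwrite("pics/w3.png",a[:,:,::-1])
r,c=map(int,proj(s,e));r0,c0=r-70,c-70
a=cv2.resize(s["img"][r0:r0+110,c0:c0+140],None,fx=5,fy=5,interpolation=cv2.INTER_CUBIC);print("s crop",r0,c0)
cv2.imwrite("pics/s4.png",a[:,:,::-1])
```

```text
[ 0.6145 -0.089   0.255 ] [-0.0002 -0.0008 -1.    ]
eye [ 0.6389 -0.0854  0.17  ] proj of ball centre (np.float64(236.391323514839), np.float64(273.82430246476247))
[np.float64(0.6388677665401995), np.float64(-0.09543359021306383), 0.228] [ 0.6389 -0.0954  0.2284] [ 0.0005 -0.0002 -1.    ] 15.425
w eye (np.float64(212.09749431181902), np.float64(273.56957024443557)) tip (np.float64(234.15516731200051), np.float64(273.534437517313)) [('pin_tip', [([302.8, 66.8], 0.96), ([246.0, 174.6], 0.82)]), ('pin_shoulder', [([261.7, 161.2], 0.94), ([317.1, 41.9], 0.93)]), ('door_eye', [([210.8, 272.1], 0.97), ([204.9, 273.4], 0.64)])]
s eye (np.float64(239.86863557062213), np.float64(281.6224147006014)) tip (np.float64(239.19294665671873), np.float64(278.70714475571856)) [('pin_tip', [([299.7, 208.6], 0.64), ([338.1, 161.1], 0.62)]), ('pin_shoulder', [([286.7, 203.4], 0.78), ([319.8, 113.7], 0.7)]), ('door_eye', [([239.6, 277.5], 0.95), ([225.4, 278.7], 0.36)])]
w crop 162 203
s crop 169 211
```

View pics/w3.png

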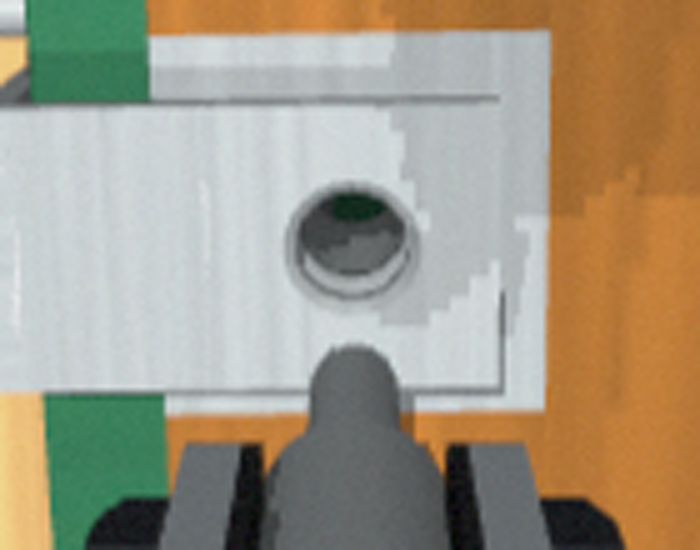

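View pics/s4.png

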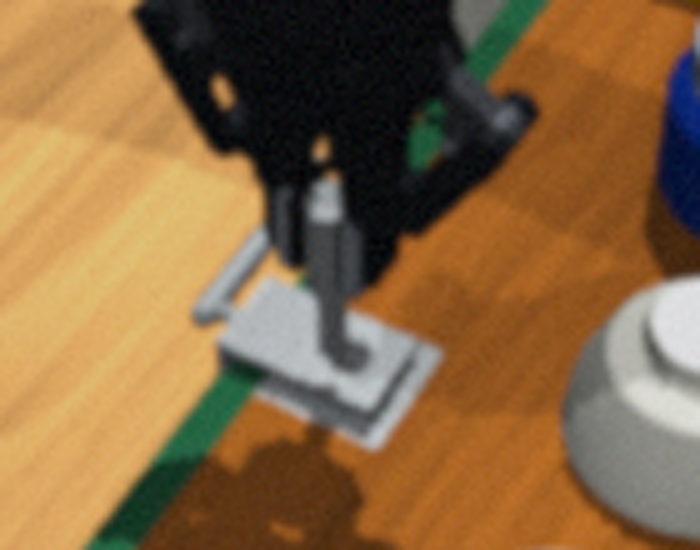

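Wrist crop: the eye's centre is at (col 273.3, row 211.2), and the pin's axis is at col 273.9. The ball end's top is at row 231, so its centre is at about row 240. x is already aligned, leaving y to correct.

Run:
```python
from h import *
np.set_printoptions(precision=4,suppress=True)
w=arm.get_image("wrist");tp=arm.get_obs()["tcp_pos"]
e=onz(w,(211.2,273.3),.17);b=onz(w,(240,273.9),tp[2]-.041)
print("eye",e,"pin",b,"tcp",tp)
c=np.array(tp)+(e-b);c[2]=.224
R2=down(1,0)
arm.move_linear(c,R2,v=.05);arm.hold(.3);tp=arm.get_obs()["tcp_pos"];print(c,tp)
c[:2]+=c[:2]-tp[:2] if np.linalg.norm(c[:2]-tp[:2])<.003 else 0
r=arm.move_linear([c[0],c[1],.179],R2,v=.03,max_force=10)
o=arm.get_obs();print(r,o["tcp_pos"],o["force"],o["time_s"])
```

```text
eye [ 0.6386 -0.0848  0.17  ] pin [ 0.639  -0.0972  0.187 ] tcp [ 0.6389 -0.0954  0.228 ]
[ 0.6385 -0.083   0.224 ] [ 0.6386 -0.0834  0.2241]
False [ 0.6386 -0.0826  0.1792] [ 0.0895 -1.0605 -0.7311] 18.2333
```

Run:
```python
from h import *
np.set_printoptions(precision=4,suppress=True)
tp=arm.get_obs()["tcp_pos"]
r=arm.move_linear([tp[0],tp[1],.174],v=.015,max_force=6)
o=arm.get_obs();print(r,o["tcp_pos"],o["force"])
arm.move_gripper(.04);arm.hold(.2)
tp=arm.get_obs()["tcp_pos"]
arm.move_linear([tp[0],tp[1],.27],v=.12)
arm.move_linear([tp[0]-.1,tp[1]-.05,.3],v=.2);arm.hold(.3)
s=arm.get_image("scene");o=arm.get_obs();print(o["time_s"],o["force"])
a=cv2.resize(s["img"][170:280,215:355],None,fx=5,fy=5,interpolation=cv2.INTER_CUBIC)
cv2.imwrite("pics/s5.png",a[:,:,::-1])
```

```text
True [ 0.6389 -0.0827  0.178 ] [-0.9563  0.6772  4.1439]
21.0333 [ 0.5307  0.3628 -0.3757]
```

View pics/s5.png

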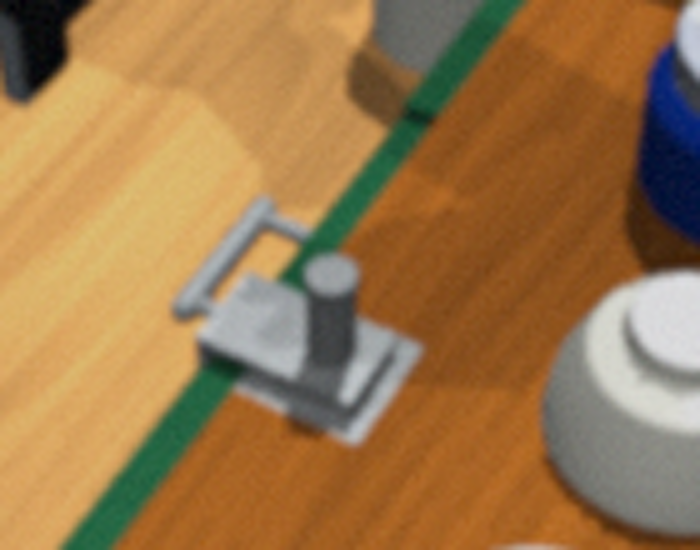

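The pin stands upright with its head seated on the tongue (crop head top at (331,270), base at (328,365)). The door is flush and the gripper is clear.

```bash
python3 -c "
from plant import arm
print(arm.sign_off())"
```

```text
the job is handed in; nothing more can be done
None
```

The door is shut and the locking pin is through the eye and in the hole, with its head on the tongue as seen in the last picture. The gripper is clear, and I handed the job in at about 21 s; no verdict was returned.

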